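# Key in a yarn stripe order

## Robot

A 7-joint arm with a two-finger parallel gripper is mounted at the origin on the work surface. World frame = base frame: x ahead of the robot, y to its left, z up, the work surface at z = 0. Lengths are in m, angles in rad, forces in N, time in s.
With the tool pointing down it reaches from about 0.4 to 0.85 m from the base axis. Payload 10.4 kg.
Tool frame: the origin (TCP) lies midway between the tips of the shut fingers; the grasp point (between the pads) lies r.grip_point_offset behind it (r.grip_point_offset is the distance from the TCP to the grasp point, in m); z points along the fingers, y is the line along which they close (so a half turn about z gives the same grasp; the last joint's range is limited). The gripper opens to 87 mm and grips with 3 to 60 N. Pads are 19 mm wide; open, the fingers measure 117 mm over their backs; the gripper's body (75 mm by 190 mm) begins 51 mm behind the grasp point.
Start: joints at [-1.33, 0.332, -0.065, 1.46, 0.022, 1.35, -0.088], TCP at [0.163, 0.603, 0.223] pointing down, gripper open.
Joint ranges: [-2.6, 2.6], [-0.5, 2.12], [-1.47, 1.34], [0.16, 2.42], [-1.27, 4.41], [0.06, 2.06], [-2.6, 2.6]. Speed limits (rad/s): [2.22, 2.22, 2.79, 2.79, 3.14, 3.14, 3.14].

## Interface

Orientations are given as a unit quaternion [x, y, z, w].
In Python, from bench import r gives the robot as it stands.
- The arm moves only by the tool play_rows, never from a script. Its arguments are lists of equal length, an entry for each row: "claw": the closure, from 0 (fully open) to 1 (shut); "delta_pos": the shift along the tool's x, y, z scaled (see below), a list of three; "delta_rot": the turn, a rotation vector about the tool's x, y, z scaled (see below), a list of three. A call has 1 to 8 rows; each row shifts and turns the commanded pose from where the row before left it, along the tool's axes as they then stand; what a row does not reach is not made up. The controller multiplies each number of a shift by 200 mm and each number of a turn by pi rad. A row lasts 1/10 s, in which the tool goes at most 50 mm and 8.59 degrees, less where a joint would pass 70% of its speed; a pose out of reach is approached as far as the arm can. A call with a number of a shift or a turn outside -1 to 1 is refused whole. A call with a gripper value outside its range is refused whole. The fingers move at their own pace and stop on an object; "squeeze" is the grip in N (left out, the last holds). Time passes only in rows, so rows that do not move let the fingers close. It gives the time, the measured TCP pose, the force, the opening and the grip force at its end, in the units of the state.
- r.read_state(): the state, without advancing time (a new reading comes with each control period).
- r.camera(name): name is "side" or "top"; returns a dict with "pixels" (480x640x3 uint8, red, green, blue), "camera_matrix" (3x3 intrinsics, pixels), "cam_to_world" (4x4, takes a point from camera to world coordinates). Camera axes: x right, y up, looking along -z (the intrinsics and any distortion apply to the point x, -y, -z); pixel columns grow to the right and rows downward; lengths in m; the calibration is good to about 2 mm. A picture is of the moment at which its call begins. There is no depth.
- r.close_job(): hands the job in; it is judged then, once.
The state is a dict: "time": time; "joint_positions": joint angles; "joint_vel": joint speeds; "joint_torque": joint torques, N m; "ee_pos": TCP position; "eef_rot": TCP orientation; "ft_force": force on the tool from outside, world axes, zero at the start; "torque": the same for the moment, N m; "width": finger opening in m; "grip_force": force on a finger pad.
Only numpy, scipy, OpenCV 4.12 (cv2) and the standard library are available. Lean on these libraries where they do the work, as an engineer would, in place of code of your own. Each camera call takes 0.05 s, during which the arm holds its last target. There are 200 camera calls.

## Task

Set up the stripe on the yarn-feeder box: with the fingertips, lightly press the pink key fully down, then the green key, then the blue key (each stays down by itself), and last tap the long white start bar down and let it spring back up. Leave the yellow key up, press nothing hard, and do not move, tip or lift the yarn cones, the thread spool or the phone.

Things in the scene. Friction and masses are not known exactly. Their poses are not given: they have to be found in the camera images.
- console: Grey yarn-feeder box fixed to the table, 170 (x) x 300 (y) x 50 mm high; origin: centre of its underside. Level top. Start bar along its near edge (-x); four key places at x = 30 mm, y = -93, -31, 31, 93 mm; four white yarn guides (20 mm across, 14 mm high) along x = 73 mm. Its position, yaw and which key is at which place vary.
- pink_collar: Thin black frame, 40 x 40 mm and 3 mm high, fixed on the box's top face around the pink key. Origin: centre of its underside, straight below the key, on the top face of the box; z up.
- pink_key_top (a point): Centre of the top face of the pink key, a square cap 30 x 30 mm. It stands 17 mm above the box's top face when up and 9 mm when the key is down and released; while it is pressed beyond that, its cushion lets it sink up to 4 mm more.
- pink_key (a joint): How far the pink key is pushed down, m: 0 up (as at the start), 0.008 fully down. It slides under about 2 N, does not spring back and stays where it is left. Its cap is cushioned by a spring that yields 0 to 4 mm under 3.5 to 9.5 N (not counted in this value); then it is hard. It counts as down beyond 0.005.
- green_collar: Thin black frame, 40 x 40 mm and 3 mm high, fixed on the box's top face around the green key. Origin: centre of its underside, straight below the key, on the top face of the box; z up.
- green_key_top (a point): Centre of the top face of the green key, a square cap 30 x 30 mm. It stands 17 mm above the box's top face when up and 9 mm when the key is down and released; while it is pressed beyond that, its cushion lets it sink up to 4 mm more.
- green_key (a joint): How far the green key is pushed down, m: 0 up (as at the start), 0.008 fully down. It slides under about 2 N, does not spring back and stays where it is left. Its cap is cushioned by a spring that yields 0 to 4 mm under 3.5 to 9.5 N (not counted in this value); then it is hard. It counts as down beyond 0.005.
- blue_collar: Thin black frame, 40 x 40 mm and 3 mm high, fixed on the box's top face around the blue key. Origin: centre of its underside, straight below the key, on the top face of the box; z up.
- blue_key_top (a point): Centre of the top face of the blue key, a square cap 30 x 30 mm. It stands 17 mm above the box's top face when up and 9 mm when the key is down and released; while it is pressed beyond that, its cushion lets it sink up to 4 mm more.
- blue_key (a joint): How far the blue key is pushed down, m: 0 up (as at the start), 0.008 fully down. It slides under about 2 N, does not spring back and stays where it is left. Its cap is cushioned by a spring that yields 0 to 4 mm under 3.5 to 9.5 N (not counted in this value); then it is hard. It counts as down beyond 0.005.
- yellow_collar: Thin black frame, 40 x 40 mm and 3 mm high, fixed on the box's top face around the yellow key. Origin: centre of its underside, straight below the key, on the top face of the box; z up.
- yellow_key_top (a point): Centre of the top face of the yellow key, a square cap 30 x 30 mm. It stands 17 mm above the box's top face when up and 9 mm when the key is down and released; while it is pressed beyond that, its cushion lets it sink up to 4 mm more.
- yellow_key (a joint): How far the yellow key is pushed down, m: 0 up (as at the start), 0.008 fully down. It slides under about 2 N, does not spring back and stays where it is left. Its cap is cushioned by a spring that yields 0 to 4 mm under 3.5 to 9.5 N (not counted in this value); then it is hard. It counts as down beyond 0.005.
- start_bar_top (a point): Centre of the top face of the long white start bar, 24 mm (along the box's x) x 150 mm (along its y), 14 mm above the box's top face when up. It lies on the box at x = -46 mm, y = 0.
- start_bar (a joint): How far the start bar is pushed down, m: 0 up, 0.010 fully down against a hard stop. A spring (1.5 N at the top, 8.5 N at the bottom) brings it back up; it counts as tapped beyond 0.003 (3.6 N) for 0.1 s.
- violet_cone: Loose violet cone of yarn standing on the table 230 to 280 mm to the left (+y) of the box's centre, 72 mm across at the foot, 44 mm near the top, 155 mm tall, about 0.25 kg. Origin: centre of its underside, z up. To be left alone.
- orange_cone: Loose orange cone of yarn standing on the table 230 to 280 mm to the right (-y) of the box's centre, 72 mm across at the foot, 44 mm near the top, 155 mm tall, about 0.25 kg. Origin: centre of its underside, z up. To be left alone.
- spool: Loose small wooden thread spool with teal thread, standing beyond the box, 36 mm across, 42 mm tall, 30 g. Origin: centre of its underside, z up. To be left alone.
- phone: Loose dark red telephone with a pale blank screen on a black stand, beyond the box, about 90 x 152 mm, 65 mm tall, 0.3 kg. Origin: centre of the stand's underside, z up. To be left alone.

How it is judged:
On the way, in this order (a step that is already met when the one before it is completed fails the run):
1. the pink key is pressed down (value of joint pink_key above 0.005 m), for 0.1 s.
2. the green key is pressed down (value of joint green_key above 0.005 m), for 0.1 s.
3. the blue key is pressed down (value of joint blue_key above 0.005 m), for 0.1 s.
4. the start bar is tapped down (value of joint start_bar above 0.003 m), for 0.1 s.
At the end, for the whole second after the job is handed in: The pink, green and blue keys are down (beyond 5 of their 8 mm), the yellow key is up (within 3 mm), the start bar has sprung back (within 2 mm), and the cones, spool and phone stand upright, at rest, within 15 mm of where they were (value of joint each of pink_key, green_key, blue_key above 0.005 m and value of joint yellow_key below 0.003 m and value of joint start_bar below 0.002 m and distance of each of violet_cone, orange_cone, spool, phone from where it was at the start of the episode below 0.015 m and angle between each of violet_cone, orange_cone, spool, phone's own z axis and vertical below 0.1 rad and linear speed of each of violet_cone, orange_cone, spool, phone below 0.02 m/s); the robot touches nothing.
It fails at once if a key goes down (3 mm) out of order: green before pink is down, or blue before green is down ((value of joint green_key above 0.003 m and value of joint pink_key below 0.005 m) or (value of joint blue_key above 0.003 m and value of joint green_key below 0.005 m)).
It fails at once if the start bar is pushed before pink, green and blue are all down (value of joint start_bar above 0.002 m and not (value of joint each of pink_key, green_key, blue_key above 0.005 m)).
It fails at once if the yellow key is pushed (value of joint yellow_key above 0.003 m).
It fails at once if the box or a key is pressed hard (over 35 N) (contact force between any of the fingers, the arm and console above 35 N or contact force between any of the fingers, the arm and pink_collar above 35 N or contact force between any of the fingers, the arm and green_collar above 35 N or contact force between any of the fingers, the arm and blue_collar above 35 N or contact force between any of the fingers, the arm and yellow_collar above 35 N).
It fails at once if a cone, the spool or the phone is moved more than 15 mm, lifted or tipped (distance of any of violet_cone, orange_cone, spool, phone from where it was at the start of the episode above 0.015 m or angle between any of violet_cone, orange_cone, spool, phone's own z axis and vertical above 0.2 rad).
It also fails if it takes over 67 s, if anything falls off the work surface, if the arm or the gripper's body presses on something with over 40 N, if the wrist force passes 120 N, or if a joint passes its speed limit or range.

## Working session

There is one attempt and no reset: what is moved stays moved. The work goes in short steps, Python scripts to look and compute and a tool call to move; the robot and the scene stay as the last step left them, time stands still between calls to the robot, and variables do not carry over. Pictures are saved under pics/ and viewed, at most 10 in all, crops included, and the job is handed in when it is done.

Besides the shell and the picture viewer there is one more tool, called after "Request:" as name(argument=value, ...) on one line, values as JSON. play_rows: Moves the arm, as the interface text tells. Shifts and turns lie within -1 to 1; 1 stands for 200 mm of shift or pi rad of turn. Its arguments: {"type":"object","properties":{"claw":{"type":"array"},"delta_pos":{"type":"array"},"delta_rot":{"type":"array"},"squeeze":{"type":"number"}},"required":["claw","delta_pos","delta_rot"]}

```bash
mkdir -p pics; ls
python3 - <<'E'
from bench import r
import cv2,numpy as np
for n in("top","side"):
    c=r.camera(n); cv2.imwrite(f"pics/{n}0.png",c["pixels"][:,:,::-1]); np.savez(f"pics/{n}0.npz",**{k:v for k,v in c.items() if k in("pixels","camera_matrix","cam_to_world")})
    print(n,[k for k in c],c["camera_matrix"],np.round(c["cam_to_world"],4))
s=r.read_state();print(s,r.grip_point_offset)
E
```

```text
pics
top ['pixels', 'camera_matrix', 'cam_to_world'] [[518.92260997   0.         327.48994321]
 [  0.         518.92260997 237.30686953]
 [  0.           0.           1.        ]] [[ 1.3000e-03  9.9400e-01 -1.0910e-01  5.1740e-01]
 [-1.0000e+00  1.2000e-03 -6.0000e-04  3.8700e-02]
 [-4.0000e-04  1.0910e-01  9.9400e-01  1.0436e+00]
 [ 0.0000e+00  0.0000e+00  0.0000e+00  1.0000e+00]]
side ['pixels', 'camera_matrix', 'cam_to_world'] [[478.50407439   0.         321.69679544]
 [  0.         478.50407439 239.37946264]
 [  0.           0.           1.        ]] [[-0.8387  0.4159 -0.3515  0.3154]
 [-0.5445 -0.6423  0.5394  0.5393]
 [-0.0015  0.6438  0.7652  0.7948]
 [ 0.      0.      0.      1.    ]]
{'time': 0.1, 'joint_positions': array([-1.32957819,  0.33280168, -0.06471703,  1.46084944,  0.02156618,
        1.3499122 , -0.08848661]), 'joint_vel': array([ 0.00020671, -0.00060786, -0.00145949, -0.00088817, -0.00277002,
        0.00019204, -0.00142533]), 'joint_torque': array([ 1.56940790e-03, -6.24551511e+01,  2.47120508e-02, -3.90719891e+01,
       -6.13809773e-02,  3.66334710e-02,  4.35705522e-05]), 'ee_pos': array([0.16287178, 0.60304325, 0.22184167]), 'eef_rot': array([ 1.31506461e-01,  9.91315108e-01, -6.34236022e-04, -7.42247042e-05]), 'ft_force': array([ 0.1092449 , -0.30317962, -0.57757438]), 'torque': array([ 0.00270183, -0.02013505, -0.01884944]), 'grip_force': 0.0, 'width': 0.08680569183419405} 0.0187
```

View pics/top0.png

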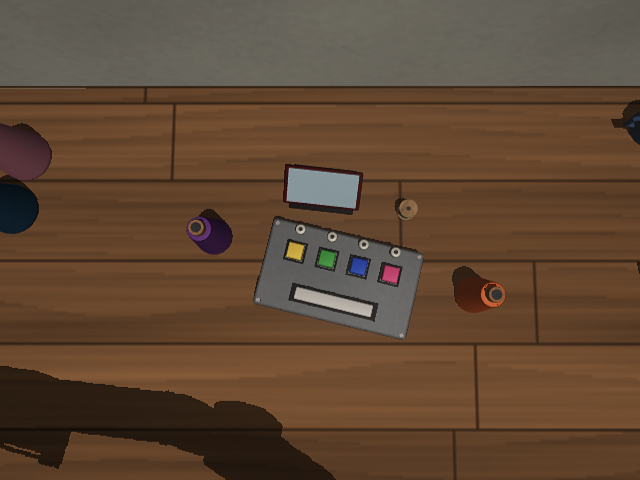

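View pics/side0.png

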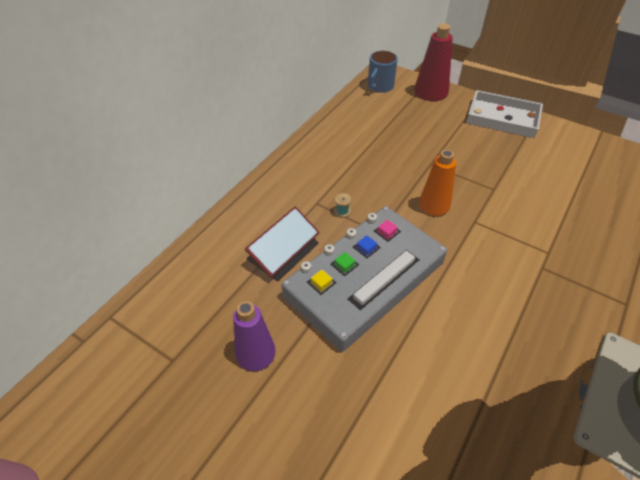

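The top view shows yellow (296,251), green (327,258), blue (358,266), pink (391,273) and the bar (333,302). The side view shows yellow (322,281), green (345,263), blue (367,246), pink (388,229) and the bar (385,278). The box is yawed about -13°.

```bash
cat > h.py <<'E'
import cv2,numpy as np
def ray(c,p):
    K,T=c["camera_matrix"],c["cam_to_world"]
    d=np.linalg.inv(K)@[p[0],p[1],1]; d=T[:3,:3]@[d[0],-d[1],-d[2]]
    return T[:3,3],d/np.linalg.norm(d)
def onplane(c,p,z):
    o,d=ray(c,p); return o+d*(z-o[2])/d[2]
def tri(a,p,b,q):
    o1,d1=ray(a,p);o2,d2=ray(b,q)
    t=np.linalg.lstsq(np.c_[d1,-d2],o2-o1,rcond=None)[0]
    x,y=o1+t[0]*d1,o2+t[1]*d2
    return (x+y)/2,np.linalg.norm(x-y)
# hue range, boxes in top/side
H={"yellow":((20,35),(296,251),(322,281)),"green":((45,75),(327,258),(345,263)),"blue":((105,125),(358,266),(367,246)),"pink":((155,175),(391,273),(388,229)),"bar":(None,(333,302),(385,278))}
def face(img,name,i):
    hue,*c=H[name];c=c[i];hsv=cv2.cvtColor(img,cv2.COLOR_RGB2HSV)
    w=18 if hue else 52
    sub=np.zeros(hsv.shape[:2],bool);sub[c[1]-w:c[1]+w,c[0]-w:c[0]+w]=1
    h,s,v=[hsv[...,k].astype(int) for k in range(3)]
    m=sub&((h>=hue[0])&(h<=hue[1])&(s>120) if hue else (s<40)&(v>150))
    vm=np.percentile(v[m],80); m&=v>0.85*vm
    n,l,st,ce=cv2.connectedComponentsWithStats(m.astype(np.uint8))
    k=1+np.argmax(st[1:,4]); cnt=cv2.findContours((l==k).astype(np.uint8),0,2)[0][0]
    return cv2.minAreaRect(cnt),ce[k],st[k]
E
python3 - <<'E'
from h import *
t,s=[dict(np.load(f"pics/{n}0.npz")) for n in("top","side")]
P={}
for n in H:
    a=face(t["pixels"],n,0);b=face(s["pixels"],n,1)
    x,e=tri(t,a[1],s,b[1]);z=.067 if n!="bar" else .064
    P[n]=onplane(t,a[1],z)
    print(n,a[1].round(1),a[2],b[1].round(1),b[2],x.round(4),round(e,4),"planes",P[n].round(4)[:2],onplane(s,b[1],z).round(4)[:2])
d=P["yellow"]-P["pink"];print("len",np.linalg.norm(d),"yaw",np.arctan2(-d[0],d[1]))
m=(P["yellow"]+P["pink"])/2;print(np.linalg.norm(m-P["bar"]))
E
```

```text
yellow [294.8 250.7] [287 243  17  17 205] [321.3 277.7] [312 270  20  16 186] [0.6004 0.1016 0.0622] 0.0021 planes [0.5991 0.1009] [0.5995 0.1049]
green [326.5 258.4] [319 251  16  16 187] [344.8 259.7] [336 253  19  15 159] [0.5857 0.0414 0.062 ] 0.0018 planes [0.5845 0.041 ] [0.5847 0.0451]
blue [358.5 266.2] [351 259  16  16 191] [366.9 242.5] [358 236  19  14 151] [ 0.571  -0.0192  0.0627] 0.0017 planes [ 0.57   -0.0192] [ 0.5703 -0.0156]
pink [390.7 274.1] [383 266  17  17 199] [387.7 226.4] [379 220  18  14 139] [ 0.5563 -0.0798  0.0624] 0.0021 planes [ 0.5552 -0.0796] [ 0.5558 -0.0755]
bar [333.2 301.8] [294 288  79  29 830] [383.8 275.8] [355 251  59  50 754] [0.5051 0.029  0.0551] 0.0039 planes [0.5035 0.0284] [0.5047 0.0359]
len 0.1857394340342 yaw -0.23866046643826763
0.0758484829436472
```

Request:
play_rows(claw=[1,1,1,1,1,1,1,1], delta_pos=[[-0.2,-0.1,0],[-0.2,-0.1,0],[-0.2,-0.1,0],[-0.2,-0.1,0],[-0.2,-0.1,0],[-0.2,-0.1,0],[-0.2,-0.1,0],[-0.2,-0.1,0]], delta_rot=[[0,0,0],[0,0,0],[0,0,0],[0,0,0],[0,0,0],[0,0,0],[0,0,0],[0,0,0]], squeeze=10)

```text
time: 0.9
ee_pos: [0.4312, 0.3639, 0.2224]
eef_rot: [0.131, 0.991, -0.0, -0.0]
ft_force: [-0.3, 1.1, -0.3]
width: 0.0309
grip_force: 0.0
```

```bash
cat >> h.py <<'E'
T={"pink":(.5555,-.0785),"green":(.585,.0425),"blue":(.5703,-.018),"bar":(.504,.0295)}
def to(name,z):
    from bench import r
    from scipy.spatial.transform import Rotation as R
    s=r.read_state();M=R.from_quat(s["eef_rot"])
    print(s["time"],s["ee_pos"].round(4),"F",s["ft_force"].round(2),"w",round(s["width"],4),"R",M.as_matrix().round(3).tolist())
    d=np.array([*T[name],z])-s["ee_pos"];print(name,"units",(M.inv().apply(d)/.2).round(4))
E
python3 -c "
from h import *;to('pink',.12)"
```

```text
0.9 [0.4312 0.3639 0.2224] F [-0.35  1.11 -0.34] w 0.0309 R [[-0.965, 0.261, -0.0], [0.261, 0.965, -0.0], [0.0, -0.0, -1.0]]
pink units [-1.177  -1.9736  0.512 ]
```

Request:
play_rows(claw=[1,1,1,1,1,1,1,1], delta_pos=[[-0.12,-0.2,0],[-0.12,-0.2,0],[-0.12,-0.2,0],[-0.12,-0.2,0],[-0.12,-0.2,0],[-0.12,-0.2,0],[-0.12,-0.2,0],[-0.12,-0.2,0]], delta_rot=[[0,0,0],[0,0,0],[0,0,0],[0,0,0],[0,0,0],[0,0,0],[0,0,0],[0,0,0]])

```text
time: 1.7
ee_pos: [0.5321, 0.0047, 0.2225]
eef_rot: [0.131, 0.991, 0.0, -0.0]
ft_force: [0.5, 0.2, 0.1]
width: 0.0006
grip_force: 0.0
```

Request:
play_rows(claw=[1,1,1,1,1,1], delta_pos=[[-0.1,-0.18,0],[-0.1,-0.18,0],[0,0,0.15],[0,0,0.15],[0,0,0.15],[0,0,0]], delta_rot=[[0,0,0],[0,0,0],[0,0,0],[0,0,0],[0,0,0],[0,0,0]])

```text
time: 2.3
ee_pos: [0.5492, -0.0732, 0.1287]
eef_rot: [0.131, 0.991, -0.001, -0.003]
ft_force: [-0.8, 0.7, 0.5]
width: 0.0007
grip_force: 0.0
```

```bash
python3 -c "
from h import *;to('pink',.08)
from bench import r
a=r.camera('side')['pixels'][120:400,220:560,::-1];cv2.imwrite('pics/s1.png',cv2.resize(a,None,fx=2,fy=2))
"
```

```text
2.3 [ 0.5492 -0.0732  0.1287] F [-0.75  0.67  0.46] w 0.0007 R [[-0.965, 0.261, -0.007], [0.261, 0.965, -0.0], [0.007, -0.002, -1.0]]
pink units [-0.0389 -0.0171  0.2433]
```

View pics/s1.png

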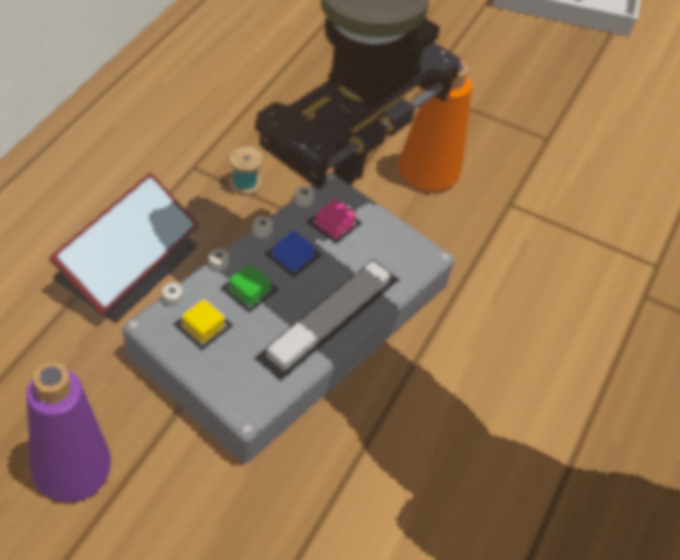

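The shut fingertips hang above pink (crop about 345,180), but the gripper body looks close to the orange cone. I'll check that clearance before descending.

```bash
python3 -c "
from h import *
t=dict(np.load('pics/top0.npz'));s=dict(np.load('pics/side0.npz'))
q=onplane(t,(494,294),.155);print(q,onplane(s,(447,155),.155))
d=q[:2]-T['pink'];print('along tool x,y',np.array([[-.965,.261],[.261,.965]])@d)
p=onplane(t,(198,227),.155);print(p, np.array([[-.965,.261],[.261,.965]])@(p[:2]-T['green']))
"
```

```text
[ 0.51822773 -0.24432486  0.155     ] [ 0.51667261 -0.24093767  0.155     ]
along tool x,y [-0.00731254 -0.16974905]
[0.63258468 0.26282392 0.155     ] [0.01158532 0.22503219]
```

The cone clears the body by about 48 mm, so I'll descend.

Request:
play_rows(claw=[1,1,1,1,1], delta_pos=[[-0.02,-0.01,0.1],[0,0,0.1],[0,0,0],[0,0,0],[0,0,0]], delta_rot=[[0,0,0],[0,0,0],[0,0,0],[0,0,0],[0,0,0]])

```text
time: 2.85
ee_pos: [0.5563, -0.0764, 0.0944]
eef_rot: [0.131, 0.991, 0.0, 0.001]
ft_force: [0.1, 0.1, -0.6]
width: 0.0008
grip_force: 0.0
```

```bash
python3 -c "
from h import *;to('pink',.07)"
```

```text
2.85 [ 0.5563 -0.0764  0.0944] F [ 0.05  0.1  -0.59] w 0.0008 R [[-0.965, 0.261, 0.002], [0.261, 0.965, 0.0], [-0.002, 0.001, -1.0]]
pink units [ 0.0015 -0.0114  0.122 ]
```

Request:
play_rows(claw=[1,1,1,1,1,1,1], delta_pos=[[0,-0.01,0.03],[0,0,0.03],[0,0,0.02],[0,0,0.02],[0,0,0.01],[0,0,0],[0,0,0]], delta_rot=[[0,0,0],[0,0,0],[0,0,0],[0,0,0],[0,0,0],[0,0,0],[0,0,0]])

```text
time: 3.55
ee_pos: [0.5548, -0.0784, 0.0706]
eef_rot: [0.132, 0.991, 0.0, 0.0]
ft_force: [0.0, -0.1, -0.1]
width: 0.0003
grip_force: 0.0
```

Request:
play_rows(claw=[1,1,1,1,1,1], delta_pos=[[0,0,0.01],[0,0,0.01],[0,0,0.01],[0,0,0.005],[0,0,0],[0,0,0]], delta_rot=[[0,0,0],[0,0,0],[0,0,0],[0,0,0],[0,0,0],[0,0,0]])

```text
time: 4.15
ee_pos: [0.5546, -0.0783, 0.0634]
eef_rot: [0.132, 0.991, 0.0, -0.0]
ft_force: [0.4, -0.3, 0.7]
width: 0.0005
grip_force: 0.0
```

Request:
play_rows(claw=[1,1,1,1,1], delta_pos=[[0,0,0.005],[0,0,0.005],[0,0,0.005],[0,0,0],[0,0,0]], delta_rot=[[0,0,0],[0,0,0],[0,0,0],[0,0,0],[0,0,0]])

```text
time: 4.65
ee_pos: [0.5547, -0.0783, 0.0604]
eef_rot: [0.132, 0.991, 0.0, -0.0]
ft_force: [0.4, 0.0, 0.4]
width: 0.0005
grip_force: 0.0
```

Request:
play_rows(claw=[1,1,1,1], delta_pos=[[0,0,0.005],[0,0,0.005],[0,0,0],[0,0,0]], delta_rot=[[0,0,0],[0,0,0],[0,0,0],[0,0,0]])

```text
time: 5.05
ee_pos: [0.5548, -0.0784, 0.0587]
eef_rot: [0.132, 0.991, 0.0, 0.0]
ft_force: [-1.2, 0.8, 4.7]
width: 0.0006
grip_force: 2.3
```

Request:
play_rows(claw=[1,1,1], delta_pos=[[0,0,0.005],[0,0,0],[0,0,0]], delta_rot=[[0,0,0],[0,0,0],[0,0,0]])

```text
time: 5.35
ee_pos: [0.5548, -0.0784, 0.0577]
eef_rot: [0.132, 0.991, 0.0, 0.0]
ft_force: [-1.6, 0.7, 5.8]
width: 0.0006
grip_force: 3.0
```

Request:
play_rows(claw=[1,1,1,1,1,1,1], delta_pos=[[0,0,-0.1],[0,0,-0.1],[0,0.2,0],[0,0.2,0],[0,0.2,0],[0,0,0],[0,0,0]], delta_rot=[[0,0,0],[0,0,0],[0,0,0],[0,0,0],[0,0,0],[0,0,0],[0,0,0]])

```text
time: 6.05
ee_pos: [0.5859, 0.0384, 0.097]
eef_rot: [0.13, 0.991, -0.0, -0.0]
ft_force: [0.1, -0.7, 0.3]
width: 0.0007
grip_force: 0.0
```

```bash
python3 -c "
from h import *;to('green',.07)
from bench import r
a=r.camera('side')['pixels'][200:310,290:470,::-1];cv2.imwrite('pics/s2.png',cv2.resize(a,None,fx=4,fy=4))
"
```

```text
6.05 [0.5859 0.0384 0.097 ] F [ 0.07 -0.73  0.28] w 0.0007 R [[-0.966, 0.259, -0.001], [0.259, 0.966, -0.0], [0.0, -0.0, -1.0]]
green units [0.0095 0.0189 0.135 ]
```

View pics/s2.png

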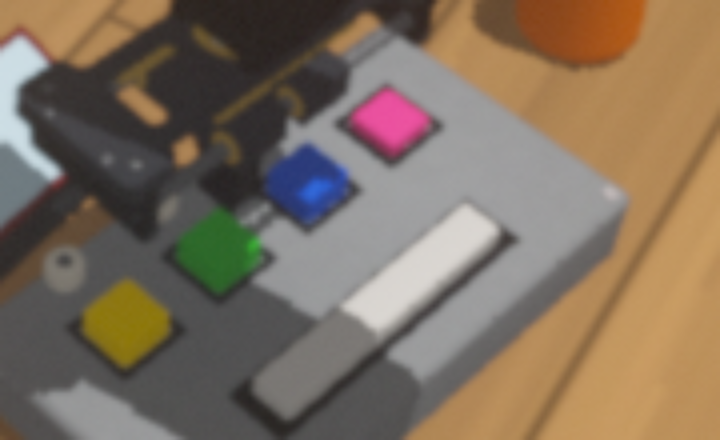

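Pink (crop 390,122) now sits low in its collar. Green, blue and yellow still stand up, and the tips are above green (crop about 230,180).

Request:
play_rows(claw=[1,1,1,1,1,1,1,1], delta_pos=[[0.01,0.02,0.05],[0,0,0.05],[0,0,0.03],[0,0,0.01],[0,0,0.01],[0,0,0.01],[0,0,0],[0,0,0]], delta_rot=[[0,0,0],[0,0,0],[0,0,0],[0,0,0],[0,0,0],[0,0,0],[0,0,0],[0,0,0]])

```text
time: 6.9
ee_pos: [0.5854, 0.042, 0.0657]
eef_rot: [0.132, 0.991, 0.0, 0.0]
ft_force: [-0.1, -0.9, -0.1]
width: 0.0005
grip_force: 0.0
```

Request:
play_rows(claw=[1,1,1,1,1,1], delta_pos=[[0,0,0.01],[0,0,0.005],[0,0,0.005],[0,0,0],[0,0,0],[0,0,0]], delta_rot=[[0,0,0],[0,0,0],[0,0,0],[0,0,0],[0,0,0],[0,0,0]])

```text
time: 7.5
ee_pos: [0.5851, 0.042, 0.0615]
eef_rot: [0.131, 0.991, 0.0, -0.0]
ft_force: [-0.2, 0.4, -0.2]
width: 0.0002
grip_force: 0.4
```

Request:
play_rows(claw=[1,1,1,1,1,1,1], delta_pos=[[0,0,0.005],[0,0,0.005],[0,0,0.005],[0,0,0.004],[0,0,0],[0,0,0],[0,0,0]], delta_rot=[[0,0,0],[0,0,0],[0,0,0],[0,0,0],[0,0,0],[0,0,0],[0,0,0]])

```text
time: 8.2
ee_pos: [0.5852, 0.042, 0.058]
eef_rot: [0.131, 0.991, 0.0, 0.0]
ft_force: [-1.0, -0.1, 6.1]
width: 0.0003
grip_force: 2.8
```

Request:
play_rows(claw=[1,1,1,1,1,1], delta_pos=[[0,0,-0.1],[0,0,-0.1],[0,-0.15,0],[0,-0.16,0],[0,0,0],[0,0,0]], delta_rot=[[0,0,0],[0,0,0],[0,0,0],[0,0,0],[0,0,0],[0,0,0]])

```text
time: 8.8
ee_pos: [0.5687, -0.0185, 0.0975]
eef_rot: [0.132, 0.991, 0.0, -0.0]
ft_force: [0.1, 1.0, -0.1]
width: 0.0004
grip_force: 0.0
```

```bash
python3 -c "
from h import *;to('blue',.058)
from bench import r
a=r.camera('side')['pixels'][200:310,290:470,::-1];cv2.imwrite('pics/s3.png',cv2.resize(a,None,fx=4,fy=4))
"
```

```text
8.8 [ 0.5687 -0.0185  0.0975] F [ 0.14  0.99 -0.07] w 0.0004 R [[-0.965, 0.262, -0.0], [0.262, 0.965, 0.0], [0.0, 0.0, -1.0]]
blue units [-0.0073  0.0046  0.1975]
```

View pics/s3.png

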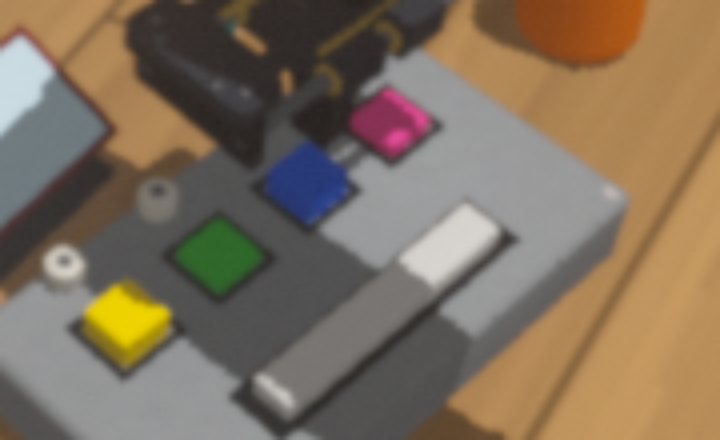

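Green (crop 218,257) and pink (390,122) are down. Blue (308,185) and yellow (126,322) are up, so blue is next.

Request:
play_rows(claw=[1,1,1,1,1,1,1,1], delta_pos=[[-0.007,0.004,0.05],[0,0,0.05],[0,0,0.03],[0,0,0.01],[0,0,0.01],[0,0,0.01],[0,0,0.01],[0,0,0]], delta_rot=[[0,0,0],[0,0,0],[0,0,0],[0,0,0],[0,0,0],[0,0,0],[0,0,0],[0,0,0]])

```text
time: 9.65
ee_pos: [0.5706, -0.0175, 0.0637]
eef_rot: [0.131, 0.991, 0.0, 0.0]
ft_force: [0.7, -0.1, -0.3]
width: 0.0007
grip_force: 0.0
```

Request:
play_rows(claw=[1,1,1,1,1,1,1,1], delta_pos=[[0,0,0.005],[0,0,0.005],[0,0,0.005],[0,0,0.005],[0,0,0.005],[0,0,0],[0,0,0],[0,0,0]], delta_rot=[[0,0,0],[0,0,0],[0,0,0],[0,0,0],[0,0,0],[0,0,0],[0,0,0],[0,0,0]])

```text
time: 10.45
ee_pos: [0.5708, -0.0176, 0.0589]
eef_rot: [0.132, 0.991, 0.0, 0.0]
ft_force: [0.7, 0.4, 3.9]
width: 0.0001
grip_force: 2.1
```

Request:
play_rows(claw=[1,1,1], delta_pos=[[0,0,0.005],[0,0,0],[0,0,0]], delta_rot=[[0,0,0],[0,0,0],[0,0,0]])

```text
time: 10.75
ee_pos: [0.5708, -0.0176, 0.0579]
eef_rot: [0.132, 0.991, 0.0, 0.0]
ft_force: [-0.5, -0.7, 6.2]
width: 0.0005
grip_force: 2.8
```

Request:
play_rows(claw=[1,1,1,1,1,1], delta_pos=[[0,0,-0.1],[0,0,-0.1],[0.19,0.08,0],[0.19,0.07,0],[0,0,0],[0,0,0]], delta_rot=[[0,0,0],[0,0,0],[0,0,0],[0,0,0],[0,0,0],[0,0,0]])

```text
time: 11.35
ee_pos: [0.5044, 0.0319, 0.0976]
eef_rot: [0.131, 0.991, 0.0, -0.0]
ft_force: [-0.1, 0.0, 0.4]
width: 0.0004
grip_force: 0.0
```

```bash
python3 -c "
from h import *;to('bar',.064)
from bench import r
a=r.camera('side')['pixels'][200:310,290:470,::-1];cv2.imwrite('pics/s4.png',cv2.resize(a,None,fx=4,fy=4))
"
```

```text
11.35 [0.5044 0.0319 0.0976] F [-0.12  0.03  0.36] w 0.0004 R [[-0.966, 0.259, -0.0], [0.259, 0.966, 0.001], [0.0, 0.0, -1.0]]
bar units [-0.0011 -0.0123  0.1679]
```

View pics/s4.png

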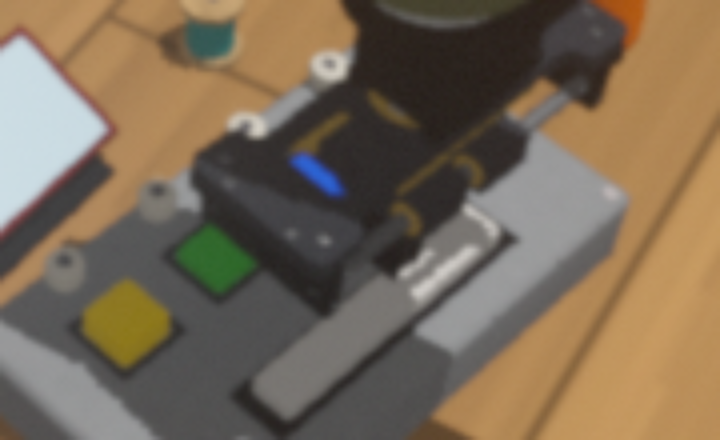

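The tips are over the bar. Blue is hidden, but its 6.2 N reading at 57.9 mm matches the other two pressed keys. Now I'll tap the bar to about 5 mm depth.

Request:
play_rows(claw=[1,1,1,1,1,1,1,1], delta_pos=[[0,-0.01,0.06],[0,0,0.06],[0,0,0.03],[0,0,0.01],[0,0,0.01],[0,0,0.01],[0,0,0.01],[0,0,0]], delta_rot=[[0,0,0],[0,0,0],[0,0,0],[0,0,0],[0,0,0],[0,0,0],[0,0,0],[0,0,0]])

```text
time: 12.2
ee_pos: [0.5046, 0.0291, 0.0599]
eef_rot: [0.132, 0.991, 0.0, 0.0]
ft_force: [-2.5, -1.5, 4.9]
width: 0.0004
grip_force: 2.2
```

Request:
play_rows(claw=[1,1,1], delta_pos=[[0,0,0.005],[0,0,0],[0,0,0]], delta_rot=[[0,0,0],[0,0,0],[0,0,0]])

```text
time: 12.5
ee_pos: [0.5046, 0.0291, 0.0589]
eef_rot: [0.132, 0.991, -0.0, 0.0]
ft_force: [-3.0, -1.9, 5.1]
width: 0.0007
grip_force: 2.5
```

Bar force is about 5 N at 5 mm, which counts as tapped. Next I'll lift well clear, back off and look.

Request:
play_rows(claw=[1,1,1,1,1,1,1,1], delta_pos=[[0,0,-0.1],[0,0,-0.2],[0,0,-0.2],[0,0,-0.2],[0,0,-0.2],[0.2,0,0],[0.2,0,0],[0,0,0]], delta_rot=[[0,0,0],[0,0,0],[0,0,0],[0,0,0],[0,0,0],[0,0,0],[0,0,0],[0,0,0]])

```text
time: 13.3
ee_pos: [0.4243, 0.0519, 0.239]
eef_rot: [0.13, 0.992, 0.001, -0.0]
ft_force: [0.1, -1.1, 0.1]
width: 0.0003
grip_force: 0.0
```

Request:
play_rows(claw=[1,1,1,1], delta_pos=[[0,0,0],[0,0,0],[0,0,0],[0,0,0]], delta_rot=[[0,0,0],[0,0,0],[0,0,0],[0,0,0]])

```text
time: 13.7
ee_pos: [0.4277, 0.0499, 0.2385]
eef_rot: [0.132, 0.991, -0.0, -0.0]
ft_force: [-0.1, 1.1, -0.4]
width: 0.0003
grip_force: 0.0
```

```bash
python3 -c "
from h import *
from bench import r
a=r.camera('side')['pixels'][120:400,220:560,::-1];cv2.imwrite('pics/s5.png',cv2.resize(a,None,fx=2,fy=2))
"
```

```text
(no output)
```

View pics/s5.png

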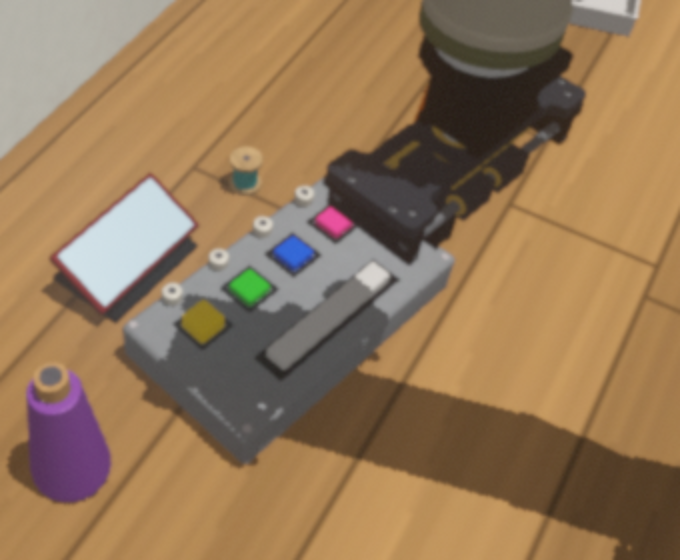

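Pink (335,222), blue (293,252) and green (250,287) are down. Yellow (203,322) is up, the bar (330,317) is back up, and the cone, spool and phone in view haven't moved. Handing in.

```bash
python3 -c "
from bench import r
print(r.close_job())"
```

```text
the job is handed in; nothing more can be done
None
```

I pressed pink, green and blue down in that order with 6.2 N at most, tapped the start bar and it sprang back, left yellow up, and handed the job in at about 14 s; no verdict came back, and the orange cone was hidden behind the gripper in my last picture.

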